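# Clear danger tags and run-test the grinder

### The arm

A 6-joint arm with a two-finger parallel gripper is mounted at the origin on the work surface. World frame = base frame: x ahead of the robot, y to its left, z up, the work surface at z = 0. Lengths are in m, angles in rad, forces in N, time in s.
With the tool pointing down it reaches from about 0.375 to 0.825 m from the base axis. Payload 5.5 kg.
Tool frame: the origin (TCP) lies midway between the tips of the shut fingers; the grasp point (between the pads) lies 19 mm behind it; z points along the fingers, y is the line along which they close (so a half turn about z gives the same grasp; the last joint's range is limited). The gripper opens to 85 mm and grips with 20 to 120 N. Pads are 22 mm wide; open, the fingers measure 114 mm over their backs; the gripper's body (76 mm by 85 mm) begins 54 mm behind the grasp point. The pads swing forward as they close: fully open they stand 13 mm farther back than shut.
Start: joints at [-1.12, 0.314, -0.047, 1.21, 0, 1.571], TCP at [0.261, -0.54, 0.231] pointing down, gripper open.
Joint ranges: [-2.67, 2.67], [-0.69, 1.73], [-1.03, 1.25], [-2.08, 2.16], [-1.42, 1.45], [-3.14, 3.14]. Speed limits (rad/s): [2.39, 2.39, 3.01, 3.14, 3.14, 3.14].

### API

Orientations are given as [roll, pitch, yaw] about the fixed x, y, z axes, in that order (R = Rz(yaw) Ry(pitch) Rx(roll)).
In Python, from plant import arm gives the robot as it stands.
- The arm moves only by the tool carry_out, never from a script. Its argument "series" is a list of rows, each a list of 3 entries, a list of its own where there are three numbers: the shift along the tool's x, y, z normalised to -1 to 1, where 1 is 0.5 m, then the turn about the tool's z normalised to -1 to 1, where 1 is 60 degrees, then the closure in counts, from 0 (fully open) to 255 (shut). In form: [[[tx, ty, tz], spin, hand], ...]. A call has exactly 10 rows; each row shifts and turns the commanded pose from where the row before left it, along the tool's axes as they then stand; what a row does not reach is not made up. A row lasts 1/8 s, in which the tool goes at most 62.5 mm and 10.7 degrees, less where a joint would pass 70% of its speed; a pose out of reach is approached as far as the arm can. A call with a number of a shift or a turn outside -1 to 1 is refused whole. A call with a gripper value outside its range is refused whole. The fingers move at their own pace and stop on an object; "squeeze" is the grip in N (left out, the last holds). Time passes only in rows, so rows that do not move let the fingers close, or fill a call up. It gives the time, the measured TCP pose, the force, the opening and the grip force at its end, in the units of the state.
- arm.sense(): the state, without advancing time (a new reading comes with each control period).
- arm.get_image(name): name is "scene" or "side" or "wrist"; returns a dict with "pixels" (480x640x3 uint8, blue, green, red), "fx", "fy", "cx", "cy" (pixels), "rvec" (rotation vector, rad) and "tvec" (3), from world to camera coordinates, as OpenCV has them; the wrist camera has in their place "tool_from_camera" (4x4, takes a point from camera to tool coordinates, whose origin is the TCP and whose axes are the flange's). Camera axes: x right, y down, z forward; pixel columns grow to the right and rows downward; lengths in m; the calibration is good to about 2 mm. A picture is of the moment at which its call begins: read the wrist's pose just before it. There is no depth.
- arm.close_job(): hands the job in; it is judged then, once.
The state is a dict: "time": time; "joints": joint angles; "dq": joint speeds; "effort": joint torques, N m; "position": TCP position; "orientation": TCP orientation; "contact_force": force on the tool from outside, world axes, zero at the start; "wrist_torque": the same for the moment, N m; "grip_width": opening from 0.0 (shut) to 1.0 (fully open); "gripper_force": force on a finger pad.
Only numpy, scipy, OpenCV 4.12 (cv2) and the standard library are available. Lean on these libraries where they do the work, as an engineer would, in place of code of your own. Each camera call takes 0.05 s, during which the arm holds its last target. There are 200 camera calls.

### The job

The repaired air grinder goes back into service: pull every danger tag off the clip rail and put them all in the red tag box. Only then turn the air on by swinging the valve handle fully in line with its pipe, flip the yellow lock-off lever fully forward, squeeze the red paddle fully home against the grinder's body and hold it for about two seconds, then let it spring out and flip the lock-off lever all the way back to locked. Leave the air on, the box upright on the bench, and the other things on the bench where they are.

Things in the scene. Friction and masses are not known exactly. Their poses are not given: they have to be found in the camera images.
- station: Grinder fixed on the bench, on its side; 'S' = this frame, mm. Origin on the bench under the barrel, whose axis is level along y at z 110. x: from paddle side to back; y: from gear head to tail; z up. Black grip 42 across (back at x +21), free from y -85 to 72, saddles beyond. Gear head and guard at y -88 to -196, x -74 to 26, top z 164. Red paddle on the -x side, yellow lock-off lever on it, air valve behind the tail
- paddle (a joint): Red throttle paddle, 118 mm long, 30 high, hinged at its gear-head end (S y -55), free end at y +65. 0 = released (outer face S x -36), 0.08 rad = fully home against the body. Sprung: 4 N to start, 9 N fully home (at paddle_grip); springs out when let go. With the lock-off lever back, the lever's foot stops it part-way (0.02 to 0.04 rad)
- paddle_grip (a point): Point on the paddle's outer face where to squeeze, S (-36, 45, 110) when released. Paddle plus grip are 57 mm thick here (x -36 to 21), 49 mm when fully home. Free space in front, behind and for 60 mm below the barrel
- lock_off (a joint): Lock-off lever on the paddle, on an upright pin at S (-34, 5, 110). 0 = back, locked (points out of the paddle and 40 degrees to the tail); 1.4 rad = fully forward (out and 40 degrees to the gear head), paddle free from about 1.15. Stays where left; push it along y from beside with a fingertip, about 1 N at the tip
- lock_tip (a point): Tip of the yellow lock-off lever, 34 mm from its pin. Lever 7 mm thick, 20 mm high (z 100 to 120). At S (-60, 27, 110) when back, (-60, -17, 110) when forward
- air_valve (a joint): Air valve handle on an upright stem. 0 = closed (across the pipe, pointing to S +y); 1.57 rad = fully open (along the pipe, pointing to S -x); stem at S (85, 118), turns anticlockwise from above. The pipe, 16 mm thick, top at z 118, runs from the stem to the tail along y = 118. Stays where left, needs 1 to 2 N near its end
- valve_end (a point): End of the valve handle, 80 mm from the stem, mid-height 136 mm above the bench. Its red sleeve, 14 mm wide, 10 mm high, covers it from 25 to 81 mm out
- tag_rail: Tag rail fixed on the bench, foot 100 x 360 mm. Origin: centre of its underside; y along it, z up, sprung roller catches (62 mm high) on the -x side. Slots 1 to 4 at x 0, y -111, -37, 37, 111 mm, floor 30 mm up; dividers 70, back plate 80 mm high. A clipped tag stands upright, origin 30 mm up, axes as the rail's; draw it straight up: catch resists about 7 to 12 N, mostly in the first 10 mm, clear after 50 mm
- tag_box: Loose open red box for the tags: outside 140 (x) x 190 (y) x 75 mm, walls and floor 5 mm, about 0.7 kg. Origin: centre of its underside, z up
- tag1: Danger tag, stiff white card with a thick red head, 90 g; may be absent; starts clipped in slot 1. 62 mm wide (y), card 5 mm thick (x), 110 mm tall (z). Head to pinch: 46 wide, 14 thick, 24 tall, its centre 98 mm above the origin. Sloped ridge across the -x face 18 mm above the origin, 3 mm proud. Origin: middle of the lower edge
- tag1_mid (a point): Middle of tag 1, 55 mm above its lower edge; axes as the tag's
- tag2: Danger tag, stiff white card with a thick red head, 90 g; may be absent; starts clipped in slot 2. 62 mm wide (y), card 5 mm thick (x), 110 mm tall (z). Head to pinch: 46 wide, 14 thick, 24 tall, its centre 98 mm above the origin. Sloped ridge across the -x face 18 mm above the origin, 3 mm proud. Origin: middle of the lower edge
- tag2_mid (a point): Middle of tag 2, 55 mm above its lower edge; axes as the tag's
- tag3: Danger tag, stiff white card with a thick red head, 90 g; may be absent; starts clipped in slot 3. 62 mm wide (y), card 5 mm thick (x), 110 mm tall (z). Head to pinch: 46 wide, 14 thick, 24 tall, its centre 98 mm above the origin. Sloped ridge across the -x face 18 mm above the origin, 3 mm proud. Origin: middle of the lower edge
- tag3_mid (a point): Middle of tag 3, 55 mm above its lower edge; axes as the tag's
- tag4: Danger tag, stiff white card with a thick red head, 90 g; may be absent; starts clipped in slot 4. 62 mm wide (y), card 5 mm thick (x), 110 mm tall (z). Head to pinch: 46 wide, 14 thick, 24 tall, its centre 98 mm above the origin. Sloped ridge across the -x face 18 mm above the origin, 3 mm proud. Origin: middle of the lower edge
- tag4_mid (a point): Middle of tag 4, 55 mm above its lower edge; axes as the tag's
- spray_can: Blue spray can, 66 mm across, 170 mm tall; to be left alone. Origin: centre of its underside
- mug: White mug, 80 mm across, 90 mm tall; to be left alone. Origin: centre of its underside
- wrench: Steel wrench lying flat, about 180 mm long; to be left alone. Origin: on its axis at mid-thickness, about halfway along
- socket_a: Long steel socket standing, 34 mm across, 75 mm tall; to be left alone. Origin: centre of its underside
- socket_b: Steel socket standing, 30 mm across, 62 mm tall; to be left alone. Origin: centre of its underside
- brake_pad: Brake pad lying flat, 55 x 120 x 17 mm; to be left alone. Origin: centre of its underside
Things that resemble listed ones, but are neither listed nor needed, are in the scene too. What is shaped like the tag2 but purple is not meant.

How it is judged:
On the way, in this order (a step that is already met when the one before it is completed fails the run):
1. every tag is in the red box (x of tag1_mid in the frame of tag_box between -0.075 and 0.075 m and y of tag1_mid in the frame of tag_box between -0.1 and 0.1 m and z of tag1_mid in the frame of tag_box between 0 and 0.095 m and x of tag2_mid in the frame of tag_box between -0.075 and 0.075 m and y of tag2_mid in the frame of tag_box between -0.1 and 0.1 m and z of tag2_mid in the frame of tag_box between 0 and 0.095 m and x of tag3_mid in the frame of tag_box between -0.075 and 0.075 m and y of tag3_mid in the frame of tag_box between -0.1 and 0.1 m and z of tag3_mid in the frame of tag_box between 0 and 0.095 m and x of tag4_mid in the frame of tag_box between -0.075 and 0.075 m and y of tag4_mid in the frame of tag_box between -0.1 and 0.1 m and z of tag4_mid in the frame of tag_box between 0 and 0.095 m), for 0.2 s.
2. the air valve is fully open (value of joint air_valve above 1.4 rad), for 0.2 s.
3. the lock-off lever is fully forward (value of joint lock_off above 1.15 rad and value of joint paddle below 0.03 rad), for 0.1 s.
4. the paddle is squeezed home against the body for at least 1.2 s (value of joint paddle above 0.068 rad), for 1.2 s.
5. the paddle has sprung out and the lock-off lever is back (value of joint lock_off below 0.25 rad and value of joint paddle below 0.012 rad), for 0.2 s.
At the end, for the whole second after the job is handed in: Every tag present lies at rest with its middle inside the red box (within the walls, no more than 95 mm above the box's underside), the box upright on the bench within 0.1 rad; air valve open beyond 1.4 rad; paddle released (under 0.012 rad) and lock-off lever back (under 0.25 rad) (all of step 1 and all of step 5 and linear speed of each of tag1, tag2, tag3, tag4 below 0.02 m/s and value of joint air_valve above 1.4 rad and angle between tag_box's own z axis and vertical below 0.1 rad and height (world z) of tag_box below 0.01 m); the robot touches nothing.
It fails at once if the air is turned on while a tag is still clipped in the rail (value of joint air_valve above 0.5 rad and ((x of tag1_mid in the frame of tag_rail between -0.02 and 0.02 m and z of tag1_mid in the frame of tag_rail between 0.07 and 0.105 m and y of tag1_mid in the frame of tag_rail between -0.17 and 0.17 m) or (x of tag2_mid in the frame of tag_rail between -0.02 and 0.02 m and z of tag2_mid in the frame of tag_rail between 0.07 and 0.105 m and y of tag2_mid in the frame of tag_rail between -0.17 and 0.17 m) or (x of tag3_mid in the frame of tag_rail between -0.02 and 0.02 m and z of tag3_mid in the frame of tag_rail between 0.07 and 0.105 m and y of tag3_mid in the frame of tag_rail between -0.17 and 0.17 m) or (x of tag4_mid in the frame of tag_rail between -0.02 and 0.02 m and z of tag4_mid in the frame of tag_rail between 0.07 and 0.105 m and y of tag4_mid in the frame of tag_rail between -0.17 and 0.17 m))).
It fails at once if a bystander is moved more than 40 mm (distance of any of spray_can, mug, wrench, socket_a, socket_b, brake_pad from where it was at the start of the episode above 0.04 m).
Of tag1, tag2, tag3, tag4 only 2 to 4 are there at a start; the rules pass over those that are not, and their reading is None.
At some moment in a run one of tag_box may be knocked a few centimetres aside while the robot is not near it.
Once in a run the grip may slacken for a moment while it holds something.
It also fails if it takes over 210 s, if anything falls off the work surface, if the arm or the gripper's body presses on something with over 40 N, if the wrist force passes 120 N, or if a joint passes its speed limit or range.

## Working session

There is one attempt and no reset: what is moved stays moved. The work goes in short steps, Python scripts to look and compute and a tool call to move; the robot and the scene stay as the last step left them, time stands still between calls to the robot, and variables do not carry over. Pictures are saved under pics/ and viewed, at most 14 in all, crops included, and the job is handed in when it is done.

Besides the shell and the picture viewer there is one more tool, called by a JSON object that holds its "name" and its "arguments". carry_out: Moves the arm, as the interface text tells. Scaled input: -1 to 1 covers 0.5 m each way for a shift and 60 degrees each way for a turn. Its arguments: {"type":"object","properties":{"series":{"type":"array"},"squeeze":{"type":"number"}},"required":["series"]}

```bash
ls; mkdir -p pics
python3 - <<'E'
from plant import arm
import cv2,pickle
for n in("scene","side"):
    d=arm.get_image(n);cv2.imwrite(f"pics/{n}0.png",d["pixels"]);pickle.dump(d,open(f"{n}0.pkl","wb"))
    print(n,d["fx"],d["cx"],d["cy"],d["rvec"],d["tvec"])
print(arm.sense())
E
```

```text
pics
scene 589.5103047462854 317.5858087138956 246.60981482218065 [ 0.98480808  2.71329158 -0.70689042] [ 0.39338756 -0.30048992  1.72898997]
side 452.79947178812836 316.27773170757956 238.36902198296502 [ 0.98964533 -2.52453021  1.00813518] [0.45583691 0.33651274 0.85674228]
{'time': 0.1, 'joints': array([-1.12000153e+00,  3.14134201e-01, -4.79842238e-02,  1.21020989e+00,
        1.47089758e-05,  1.57080078e+00]), 'dq': array([-0.0006215 , -0.00193237,  0.00163726,  0.00032937, -0.00222569,
       -0.00082417]), 'effort': array([ 9.57159427e-04, -5.40768635e+01,  3.40540910e+01,  1.11523256e-02,
        4.78296101e-05,  4.31355303e-06]), 'position': array([ 0.26118332, -0.539584  ,  0.23053119]), 'orientation': array([-3.14006067e+00, -1.47021381e-05,  4.50790322e-01]), 'contact_force': array([ 0.60833416,  0.18152622, -0.49794589]), 'wrist_torque': array([ 0.01074097, -0.02071169,  0.02089403]), 'gripper_force': 0.0, 'grip_width': 1.0020368452827673}
```

View pics/scene0.png

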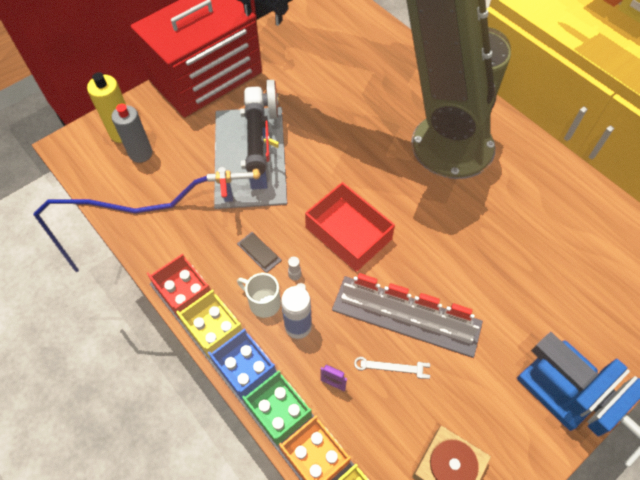

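View pics/side0.png

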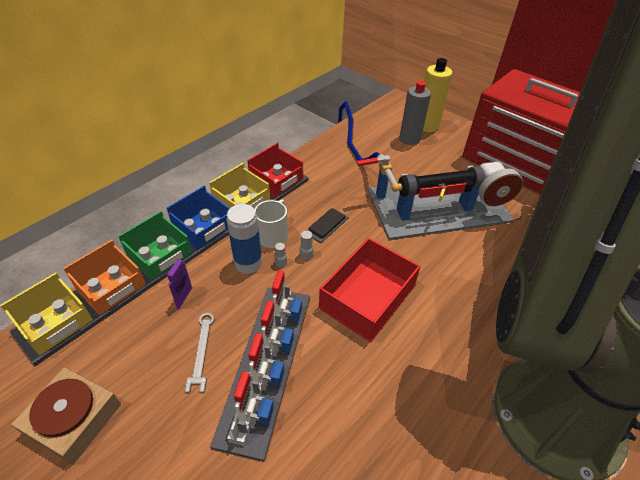

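The scene view shows four red tag heads at about (367,283), (398,292), (430,301) and (461,311). The red box is at (350,225). The grinder is at (257,140), with its yellow lever at (272,141) and the red valve handle at (224,182).

```bash
cat > h.py <<'E'
import cv2,numpy as np,pickle
from scipy.spatial.transform import Rotation as Ro
def load(n): return pickle.load(open(n+".pkl","rb"))
def cam(d):
    K=np.array([[d["fx"],0,d["cx"]],[0,d["fy"],d["cy"]],[0,0,1]])
    if "tool_from_camera" in d:
        T=np.eye(4);T[:3,:3]=Ro.from_euler("xyz",d["ori"]).as_matrix();T[:3,3]=d["pos"]
        T=T@d["tool_from_camera"];R=T[:3,:3].T;return K,R,-R@T[:3,3]
    return K,cv2.Rodrigues(np.array(d["rvec"],float))[0],np.array(d["tvec"],float)
def ray(d,uv):
    K,R,t=cam(d);return -R.T@t, R.T@np.linalg.solve(K,[*uv,1])
def onz(d,uv,z):
    o,v=ray(d,uv);return o+v*(z-o[2])/v[2]
def tri(d1,u1,d2,u2):
    A=[];b=[]
    for d,u in((d1,u1),(d2,u2)):
        o,v=ray(d,u);v/=np.linalg.norm(v);P=np.eye(3)-np.outer(v,v);A.append(P);b.append(P@o)
    return np.linalg.lstsq(np.vstack(A),np.hstack(b),rcond=None)[0]
def proj(d,p):
    K,R,t=cam(d);q=K@(R@np.asarray(p,float)+t);return q[:2]/q[2]
def mask(d,lo,hi,lo2=None,hi2=None):
    h=cv2.cvtColor(d["pixels"],cv2.COLOR_BGR2HSV);m=cv2.inRange(h,lo,hi)
    return m|cv2.inRange(h,lo2,hi2) if lo2 else m
def red(d): return mask(d,(0,170,80),(5,255,255),(174,170,80),(180,255,255))
def blobs(m,amin=20,box=None):
    n,l,s,c=cv2.connectedComponentsWithStats(m)
    return [(c[i].round(1),s[i]) for i in range(1,n) if s[i][4]>=amin]
E
python3 - <<'E'
from h import *
np.set_printoptions(precision=3,suppress=True)
for n in("scene0","side0"):
    d=load(n);print(n)
    for c,s in blobs(red(d)):print("red",c,s)
    for c,s in blobs(mask(d,(22,150,120),(35,255,255)),10):
        if s[4]<400:print("yel",c,s)
a=load("scene0")
for uv,z in [((367,283),.128),((398,292),.128),((430,301),.128),((461,311),.128),((350,225),.0),((271,141),.11),((224,182),.136),((214,177),.13),((257,172),.11)]:print(uv,onz(a,uv,z))
for p in [(0,0,0),(.5,0,0),(0,.5,0)]:print(proj(a,p))
E
```

```text
scene0
red [125.4  46.1] [    0     0   261   124 20535]
red [122.  109.7] [116 104  12  13  98]
red [266.3 127.8] [265 121   3  14  22]
red [223.8 186.6] [220 180   7  16  40]
red [349.3 225. ] [ 306  183   88   88 4113]
red [178.9 269.2] [151 255  54  31 291]
red [367.6 281.8] [359 277  18  11  93]
red [158.  283.3] [151 278  13  11  32]
red [397.8 290.8] [388 284  20  14 116]
red [428.9 300.6] [418 294  21  14 136]
red [461.  310.9] [451 304  21  15 176]
yel [519.4   2. ] [517   0   5   6  10]
yel [629.4  10. ] [619   0  21  22 224]
yel [273.3 142.8] [269 140   9   6  25]
yel [339.2 465. ] [336 462   8   7  13]
yel [353.6 474.6] [342 466  24  14 163]
side0
red [534.5  77.1] [ 463    0  136  180 9877]
red [583.4   4.8] [580   1   9   8  21]
red [419.9  86.3] [416  81  10  12  90]
red [275.5 167.2] [ 248  143   55   55 1416]
red [509.2 156.2] [505 153  11   7  25]
red [366.7 161.3] [357 158  21   8 107]
red [441.6 189.5] [419 183  48  15 390]
red [368.  288.1] [ 319  238  102  104 6159]
red [277.9 282.6] [272 270  12  31 195]
red [267.1 314. ] [261 301  13  33 230]
red [255.4 347.8] [249 333  14  35 270]
red [241.7 387.5] [234 372  16  37 315]
yel [226.9 172.4] [210 163  34  20  44]
yel [441.6 193.8] [439 189   6  12  29]
yel [ 27.3 289.5] [  0 273  57  33 106]
(367, 283) [0.542 0.214 0.128]
(398, 292) [0.503 0.277 0.128]
(430, 301) [0.462 0.34  0.128]
(461, 311) [0.426 0.403 0.128]
(350, 225) [0.412 0.016 0.   ]
(271, 141) [ 0.448 -0.273  0.11 ]
(224, 182) [ 0.632 -0.227  0.136]
(214, 177) [ 0.641 -0.26   0.13 ]
(257, 172) [ 0.54  -0.215  0.11 ]
[451.714 144.156]
[321.185 239.041]
[590.612 259.732]
```

Run:
```python
from h import *
a=load("scene0")["pixels"][70:215,190:310];b=load("side0")["pixels"][90:245,340:540]
a=cv2.resize(a,None,fx=4,fy=4,interpolation=2)[:,:480];b=cv2.resize(b,(320,248),interpolation=2)
o=np.zeros((600,800,3),np.uint8);o[:580,:480]=a;o[:248,480:]=b
c=load("side0")["pixels"][240:420,310:430];o[250:598,485:717]=cv2.resize(c,(232,348))
cv2.imwrite("pics/crop1.png",o)
```

```text
(no output)
```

View pics/crop1.png

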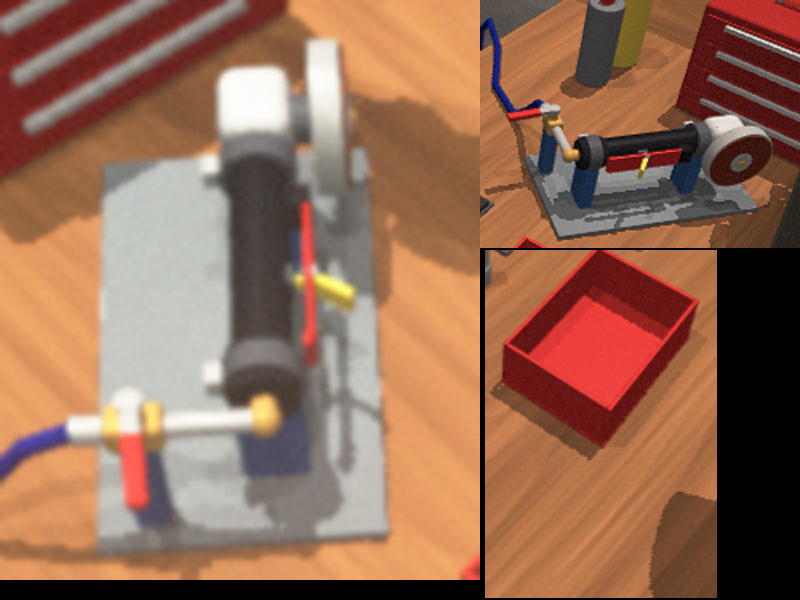

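Run:
```python
from h import *
np.set_printoptions(precision=4,suppress=True)
a=load("scene0");b=load("side0")
H=[]
for u,v in zip([(367.6,281.8),(397.8,290.8),(428.9,300.6),(461,310.9)],[(277.9,282.6),(267.1,314),(255.4,347.8),(241.7,387.5)]):
    p=tri(a,u,b,v);H.append(p);print(p,proj(a,p)-u,proj(b,p)-v)
v=H[3]-H[0];print("rail yaw of line",np.degrees(np.arctan2(v[1],v[0])),np.linalg.norm(v))
print("lever tip",tri(a,(276,144),b,(441,199)))
print("tip onz",onz(a,(277,144),.11))
print("box side");c=np.array([onz(b,q,.075)[:2] for q in [(319.3,289),(374.7,321),(419.7,265.9),(369.5,241)]]);print(c,c.mean(0));
for i in range(4):
    e=c[(i+1)%4]-c[i];print(np.linalg.norm(e),np.degrees(np.arctan2(e[1],e[0])))
# station plate: corners scene  + barrel
f=lambda x,y:(190+x/4,70+y/4)
for n,q,z in [("tailend axis",f(262,395),.12),("barrel front grip",f(262,150),.131),("barrel tail grip",f(262,345),.131),("stem",f(128,400),.14),("handle end",f(138,507),.136),("paddle tail",f(311,362),.11),("paddle head",f(305,203),.11),("plate BL",f(98,550),.01),("plate BR",f(385,535),.01),("plate TR",f(370,150),.01),("plate TL",f(104,165),.01)]: print(n,onz(a,q,z))
g=lambda x,y:(340+(x-480)/1.6,90+y/1.6)
print("handle end side",onz(b,g(509,117),.136),"stem side",onz(b,g(550,108),.14),"tip side",onz(b,g(642,176),.1))
```

```text
[0.5372 0.2088 0.1277] [-0.7829 -1.5576] [-1.5763  1.3185]
[0.4996 0.272  0.1268] [-0.5099 -0.8929] [-0.9713  0.8308]
[0.4627 0.3355 0.1279] [-0.6303 -0.9739] [-1.1496  1.0081]
[0.425  0.4002 0.1274] [-0.6527 -0.8772] [-1.1383  1.04  ]
rail yaw of line 120.38832284254349 0.22186018487595457
lever tip [ 0.4425 -0.2591  0.1071]
tip onz [ 0.4421 -0.2549  0.11  ]
box side
[[ 0.4922  0.1297]
 [ 0.3582  0.1127]
 [ 0.3722 -0.0702]
 [ 0.4998 -0.0532]] [0.4306 0.0297]
0.1349811037317617 -172.75803675861377
0.1834306790038603 -85.62944878209109
0.12872753205243487 7.621017256760945
0.18300170857705833 92.40046042706787
tailend axis [ 0.54   -0.2195  0.12  ]
barrel front grip [ 0.4184 -0.3796  0.131 ]
barrel tail grip [ 0.5198 -0.2447  0.131 ]
stem [ 0.6158 -0.2584  0.14  ]
handle end [ 0.6577 -0.1895  0.136 ]
paddle tail [ 0.495  -0.2269  0.11  ]
paddle head [ 0.4147 -0.3384  0.11  ]
plate BL [ 0.6633 -0.2589  0.01  ]
plate BR [ 0.5054 -0.1426  0.01  ]
plate TR [ 0.2979 -0.4229  0.01  ]
plate TL [ 0.461  -0.5401  0.01  ]
handle end side [ 0.6575 -0.1989  0.136 ] stem side [ 0.6214 -0.2589  0.14  ] tip side [ 0.4432 -0.265   0.1   ]
```

{"name": "carry_out", "arguments": {"series": [[[0,0,-0.014],-0.158,0],[[0,0,-0.014],-0.158,0],[[0,0,-0.014],-0.158,0],[[0,0,-0.014],-0.158,0],[[0,0,-0.014],-0.158,0],[[0,0,-0.014],-0.158,0],[[0,0,-0.014],-0.158,0],[[0,0,-0.014],-0.158,0],[[0,0,-0.014],-0.158,0],[[0,0,-0.014],-0.155,0]], "squeeze": 60}}

```text
time: 1.35
position: [0.2613, -0.5398, 0.301]
orientation: [3.142, -0.001, 2.108]
contact_force: [0.5, -0.2, -0.4]
grip_width: 0.999
gripper_force: 0.0
```

{"name": "carry_out", "arguments": {"series": [[[0.061,0.061,0],0,0],[[0.061,0.061,0],0,0],[[0.061,0.061,0],0,0],[[0.061,0.061,0],0,0],[[0.061,0.061,0],0,0],[[0.061,0.061,0],0,0],[[0.061,0.061,0],0,0],[[0.061,0.061,0],0,0],[[0.061,0.061,0],0,0],[[0.061,0.061,0],0,0]]}}

```text
time: 2.6
position: [0.3697, -0.1212, 0.3011]
orientation: [-3.142, -0.0, 2.102]
contact_force: [0.4, -0.1, 0.2]
grip_width: 1.002
gripper_force: 0.0
```

{"name": "carry_out", "arguments": {"series": [[[0.061,0.061,0],0,0],[[0.061,0.061,0],0,0],[[0.061,0.061,0],0,0],[[0.061,0.061,0],0,0],[[0.061,0.061,0],0,0],[[0.061,0.061,0],0,0],[[0.061,0.061,0],0,0],[[0.061,0.061,0],0,0],[[0.061,0.061,0],0,0],[[0,0,0],0,0]]}}

```text
time: 3.85
position: [0.4674, 0.2554, 0.3003]
orientation: [-3.14, -0.0, 2.105]
contact_force: [-0.9, -0.4, -0.5]
grip_width: 1.002
gripper_force: 0.0
```

```bash
cat > look.py <<'E'
import sys,cv2,pickle
from plant import arm
def look(cam,name):
    s=arm.sense();d=arm.get_image(cam);d["pos"]=s["position"];d["ori"]=s["orientation"]
    cv2.imwrite(f"pics/{name}.png",d["pixels"]);pickle.dump(d,open(name+".pkl","wb"));return d
if __name__=="__main__":look(sys.argv[1],sys.argv[2])
E
python3 look.py wrist w1; python3 -c "
from h import *
d=load('w1');print(d['pos'],d['ori'])
for c,s in blobs(red(d),150):print(c,s,onz(d,c,.14).round(4))"
```

```text
[0.46738154 0.25539892 0.30025551] [-3.14047930e+00 -4.45328819e-04  2.10547061e+00]
[368.8  30.2] [ 358    0   23   68 1230] [0.428  0.3942 0.14  ]
[364.6 129.2] [ 355   97   21   63 1029] [0.4635 0.3332 0.14  ]
[361.1 214.7] [352 188  19  55 494] [0.4991 0.2721 0.14  ]
[216.4 317. ] [ 127  234  164  190 9686] [0.4352 0.1185 0.14  ]
[357.7 292.1] [349 265  18  53 642] [0.5361 0.2084 0.14  ]
```

View pics/w1.png

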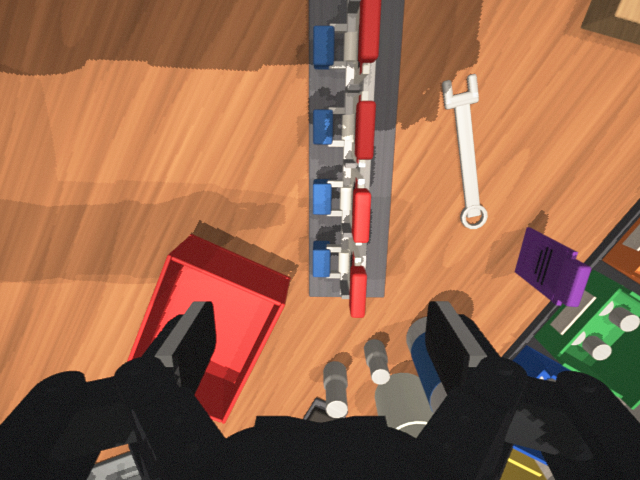

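```bash
python3 -c "
from h import *
a=load('scene0');b=load('side0')
print('can top',tri(a,(296,293),b,(242,213)),'mug',onz(a,(263,283),.09))
d=load('w1')
# box rim corners in wrist view (rim z .075)
c=np.array([onz(d,q,.075)[:2] for q in [(168,257),(289,303)]]);print(c)
print(onz(a,(350,225),.005), [onz(a,q,.075) for q in [(343,185),(394,230),(306,222),(357,262)]])
"
```

```text
can top [0.69759598 0.14928452 0.17686677] mug [0.7183395  0.04295112 0.09      ]
[[0.35937566 0.11474065]
 [0.49947787 0.13285149]]
[0.41423509 0.01862744 0.005     ] [array([ 0.37681046, -0.05680601,  0.075     ]), array([0.36883737, 0.13145493, 0.075     ]), array([ 0.52534848, -0.03072468,  0.075     ]), array([0.50217765, 0.13965197, 0.075     ])]
```

{"name": "carry_out", "arguments": {"series": [[[-0.05,0.024,0],0,0],[[-0.05,0.024,0],0,0],[[-0.05,0.023,0],0,0],[[0,0,0.0],0,0],[[0,0,0.0],0,0],[[0,0,0],0,0],[[0,0,0],0,0],[[0,0,0],0,0],[[0,0,0],0,0],[[0,0,0],0,0]]}}

```text
time: 5.15
position: [0.5359, 0.2066, 0.3013]
orientation: [3.142, 0.0, 2.102]
contact_force: [-0.1, 0.3, -0.3]
grip_width: 1.0
gripper_force: 0.0
```

{"name": "carry_out", "arguments": {"series": [[[0,0.002,0.064],0,0],[[0,0,0.064],0,0],[[0,0,0.064],0,0],[[0,0,0.064],0,0],[[0,0,0.064],0,0],[[0,0,0.064],0,0],[[0,0,0],0,255],[[0,0,0],0,255],[[0,0,0],0,255],[[0,0,0],0,255]]}}

```text
time: 6.4
position: [0.5376, 0.2073, 0.1107]
orientation: [3.14, 0.0, 2.102]
contact_force: [-7.2, -4.1, 18.1]
grip_width: 0.156
gripper_force: 59.7
```

{"name": "carry_out", "arguments": {"series": [[[0,0,0],0,255],[[0,0,0],0,255],[[0,0,0],0,255],[[0,0,0],0,255],[[0,0,0],0,255],[[0,0,0],0,255],[[0,0,-0.01],0,255],[[0,0,-0.01],0,255],[[0,0,-0.01],0,255],[[0,0,-0.01],0,255]]}}

```text
time: 7.65
position: [0.5369, 0.2071, 0.1299]
orientation: [3.141, 0.0, 2.102]
contact_force: [1.0, 1.0, -1.6]
grip_width: 0.15
gripper_force: 59.3
```

```bash
python3 -c "
from plant import arm;print(arm.sense()['joints'])"
```

```text
[ 3.68134176e-01  3.26997394e-01 -2.66717208e-01  9.76661030e-01
  6.23815160e-07  1.40736617e+00]
```

{"name": "carry_out", "arguments": {"series": [[[0,0,-0.03],0,255],[[0,0,-0.05],0,255],[[0,0,-0.05],0,255],[[0,0,-0.05],0,255],[[0,0,0],-0.158,255],[[0,0,0],-0.159,255],[[0,0,0],-0.159,255],[[0,0,0],-0.159,255],[[0,0,0],-0.159,255],[[0,0,0],-0.159,255]]}}

```text
time: 8.9
position: [0.5363, 0.2069, 0.2201]
orientation: [-3.141, -0.001, 3.106]
contact_force: [-0.5, -0.3, -1.0]
grip_width: 0.154
gripper_force: 59.4
```

{"name": "carry_out", "arguments": {"series": [[[0,0,0],-0.157,255],[[0.048,-0.043,0],0,255],[[0.048,-0.043,0],0,255],[[0.048,-0.043,0],0,255],[[0.048,-0.043,0],0,255],[[0.048,-0.043,0],0,255],[[0,0,0.066],0,255],[[0,0,0.066],0,255],[[0,0,0.066],0,255],[[0,0,0],0,255]]}}

```text
time: 10.15
position: [0.4284, 0.0851, 0.119]
orientation: [-3.141, -0.005, -3.019]
contact_force: [-0.2, 0.4, -1.4]
grip_width: 0.152
gripper_force: 59.3
```

```bash
python3 look.py side s1; python3 -c "
import cv2;i=cv2.imread('pics/s1.png')[120:420,220:520];cv2.imwrite('pics/s1c.png',cv2.resize(i,(600,600)))"
```

```text
(no output)
```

View pics/s1c.png

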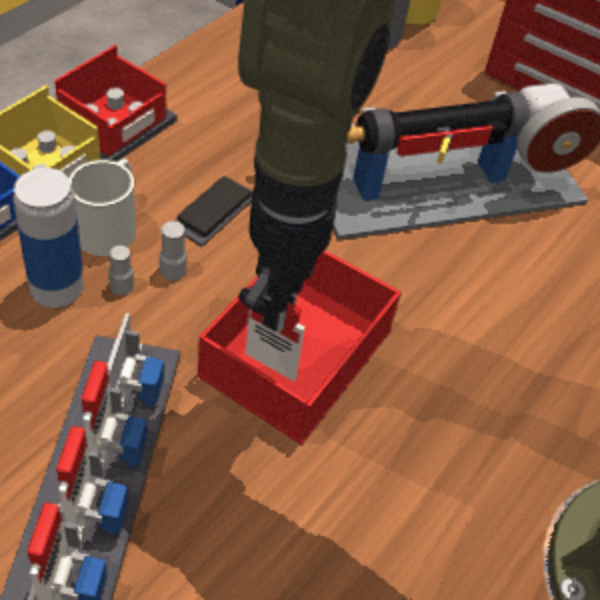

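The tag hangs inside the box's +y end at about (275,345) in the crop. I'll lower it, loosen the grip, tip it toward -y and release.

{"name": "carry_out", "arguments": {"series": [[[0,0,0.03],0,255],[[0,0,0.03],0,255],[[0,0,0],0,180],[[0,0,0],0,180],[[0,-0.03,0],0,180],[[0,-0.03,0],0,150],[[0,0,-0.02],0,60],[[0,0,-0.06],0,0],[[0,0,-0.06],0,0],[[0,0,-0.06],0,0]]}}

```text
time: 11.45
position: [0.4346, 0.0558, 0.1921]
orientation: [3.141, 0.001, -3.019]
contact_force: [0.2, 0.3, 0.4]
grip_width: 1.002
gripper_force: 0.0
```

```bash
python3 look.py side s2; python3 -c "
import cv2;i=cv2.imread('pics/s2.png')[120:420,220:520];cv2.imwrite('pics/s2c.png',cv2.resize(i,(450,450)))"
```

```text
(no output)
```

View pics/s2c.png

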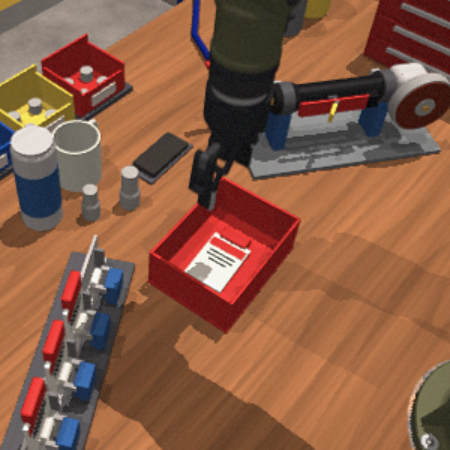

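The first tag lies flat in the box at about (225,260) in the crop. Next is tag B.

{"name": "carry_out", "arguments": {"series": [[[-0.036,0.083,0],0,0],[[-0.036,0.083,0],0,0],[[-0.036,0.083,0],0,0],[[-0.036,0.083,0],0,0],[[-0.036,0.082,0],0,0],[[0,0,0],0.158,0],[[0,0,0],0.158,0],[[0,0,0],0.158,0],[[0,0,0],0.158,0],[[0,0,0],0.158,0]]}}

```text
time: 12.75
position: [0.4986, 0.2723, 0.1909]
orientation: [3.141, -0.0, 2.432]
contact_force: [0.1, 0.1, 0.9]
grip_width: 0.999
gripper_force: 0.0
```

{"name": "carry_out", "arguments": {"series": [[[0,0,0],0.158,0],[[0,0,0],0.158,0],[[0,0,0],0,0],[[0,0,0],0,0],[[0,0,0],0,0],[[0,0,0],0,0],[[0,0,0],0,0],[[0,0,0],0,0],[[0,0,0],0,0],[[0,0,0],0,0]]}}

```text
time: 14.0
position: [0.4985, 0.2723, 0.1903]
orientation: [-3.142, 0.0, 2.106]
contact_force: [0.4, -0.2, 0.7]
grip_width: 1.002
gripper_force: 0.0
```

{"name": "carry_out", "arguments": {"series": [[[0,0,0.053],0,0],[[0,0,0.053],0,0],[[0,0,0.053],0,0],[[0,0,0],0,255],[[0,0,0],0,255],[[0,0,0],0,255],[[0,0,0],0,255],[[0,0,0],0,255],[[0,0,-0.01],0,255],[[0,0,-0.01],0,255]]}}

```text
time: 15.25
position: [0.499, 0.2725, 0.1211]
orientation: [3.141, 0.0, 2.106]
contact_force: [1.9, 0.1, 1.3]
grip_width: 0.153
gripper_force: 59.6
```

{"name": "carry_out", "arguments": {"series": [[[0,0,-0.02],0,255],[[0,0,-0.04],0,255],[[0,0,-0.05],0,255],[[0,0,-0.05],0,255],[[0,0,-0.04],0,255],[[0,0,0],-0.159,255],[[0,0,0],-0.159,255],[[0,0,0],-0.159,255],[[0,0,0],-0.159,255],[[0,0,0],-0.159,255]]}}

```text
time: 16.5
position: [0.4979, 0.272, 0.2213]
orientation: [-3.141, -0.001, 2.945]
contact_force: [0.6, 0.2, -0.6]
grip_width: 0.155
gripper_force: 39.6
```

{"name": "carry_out", "arguments": {"series": [[[0,0,0],-0.155,255],[[0,0,0],-0.155,255],[[0.026,-0.082,0],0,255],[[0.026,-0.082,0],0,255],[[0.026,-0.082,0],0,255],[[0.026,-0.082,0],0,255],[[0.026,-0.082,0],0,255],[[0.026,-0.082,0],0,255],[[0.026,-0.082,0],0,255],[[0,0,0],0,255]]}}

```text
time: 17.75
position: [0.442, -0.0257, 0.2214]
orientation: [-3.141, -0.001, -3.024]
contact_force: [0.5, -0.4, -0.9]
grip_width: 0.149
gripper_force: 63.8
```

```bash
python3 look.py side s3; python3 -c "
from h import *
d=load('s3');print([(c,s) for c,s in blobs(red(d),800) if s[0]>250 and s[1]>200])
import cv2;i=cv2.imread('pics/s3.png')[120:420,220:520];cv2.imwrite('pics/s3c.png',cv2.resize(i,(450,450)))"
```

```text
[(array([368.7, 286.9]), array([ 319,  238,  102,  104, 5193], dtype=int32))]
```

View pics/s3c.png

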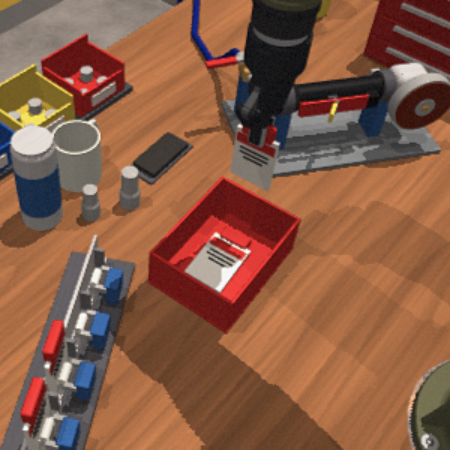

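The box hasn't moved and tag B is held above its far end.

{"name": "carry_out", "arguments": {"series": [[[0,0,0.06],0,255],[[0,0,0.06],0,255],[[0,0,0.06],0,255],[[0,0,0.055],0,255],[[0,0,0],0,255],[[0,0,0],0,180],[[0,0,0],0,180],[[0,0.03,0],0,180],[[0,0.03,0],0,150],[[0,0,-0.02],0,60]]}}

```text
time: 19.05
position: [0.4384, 0.0074, 0.1132]
orientation: [3.141, -0.002, -3.017]
contact_force: [0.4, -0.1, -0.6]
grip_width: 0.607
gripper_force: 0.0
```

{"name": "carry_out", "arguments": {"series": [[[0,0,-0.06],0,0],[[0,0,-0.06],0,0],[[0,0,-0.06],0,0],[[0,0,0],0,0],[[0,0,0],0,0],[[0,0,0],0,0],[[0,0,0],0,0],[[0,0,0],0,0],[[0,0,0],0,0],[[0,0,0],0,0]]}}

```text
time: 20.3
position: [0.4394, 0.0062, 0.2033]
orientation: [3.142, -0.0, -3.02]
contact_force: [-0.3, -0.4, 0.7]
grip_width: 1.001
gripper_force: 0.0
```

```bash
python3 look.py side s4; python3 -c "
from h import *
d=load('s4');print([(c,s) for c,s in blobs(red(d),100) if s[0]>200 and s[1]>200])
import cv2;i=cv2.imread('pics/s4.png')[120:420,220:520];cv2.imwrite('pics/s4c.png',cv2.resize(i,(450,450)))"
```

```text
[(array([368.3, 287.6]), array([ 319,  238,  102,  104, 5151], dtype=int32)), (array([359.5, 298. ]), array([348, 291,  24,  15, 127], dtype=int32)), (array([255.4, 347.8]), array([249, 333,  14,  36, 264], dtype=int32)), (array([241.7, 387.5]), array([234, 372,  17,  38, 315], dtype=int32))]
```

View pics/s4c.png

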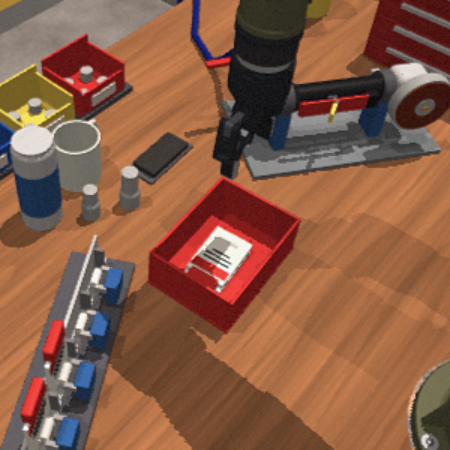

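Both tags are flat in the box. Now tag C.

{"name": "carry_out", "arguments": {"series": [[[-0.016,0.081,0],0,0],[[-0.016,0.081,0],0,0],[[-0.016,0.081,0],0,0],[[-0.016,0.081,0],0,0],[[-0.016,0.081,0],0,0],[[-0.016,0.081,0],0,0],[[-0.016,0.081,0],0,0],[[-0.015,0.08,0],0,0],[[0,0,0],0.158,0],[[0,0,0],0.158,0]]}}

```text
time: 21.6
position: [0.4629, 0.3357, 0.2029]
orientation: [-3.141, -0.0, 2.928]
contact_force: [-0.3, 0.4, -0.3]
grip_width: 1.0
gripper_force: 0.0
```

{"name": "carry_out", "arguments": {"series": [[[0,0,0],0.158,0],[[0,0,0],0.158,0],[[0,0,0],0.158,0],[[0,0,0],0.158,0],[[0,0,0],0.158,0],[[0,0,0.05],0,0],[[0,0,0.05],0,0],[[0,0,0],0,0],[[0,0,0],0,0],[[0,0,0],0,0]]}}

```text
time: 22.85
position: [0.4638, 0.3355, 0.1546]
orientation: [3.14, -0.0, 2.105]
contact_force: [0.6, 1.0, -0.6]
grip_width: 0.997
gripper_force: 0.0
```

{"name": "carry_out", "arguments": {"series": [[[0,0,0.044],0,0],[[0,0,0.044],0,0],[[0,0,0],0,0],[[0,0,0],0,255],[[0,0,0],0,255],[[0,0,0],0,255],[[0,0,0],0,255],[[0,0,0],0,255],[[0,0,-0.01],0,255],[[0,0,-0.01],0,255]]}}

```text
time: 24.1
position: [0.4631, 0.3349, 0.1192]
orientation: [-3.141, 0.0, 2.105]
contact_force: [0.5, 0.1, -0.4]
grip_width: 0.154
gripper_force: 59.5
```

{"name": "carry_out", "arguments": {"series": [[[0,0,-0.02],0,255],[[0,0,-0.04],0,255],[[0,0,-0.05],0,255],[[0,0,-0.05],0,255],[[0,0,-0.04],0,255],[[0,0,0],-0.159,255],[[0,0,0],-0.159,255],[[0,0,0],-0.159,255],[[0,0,0],-0.159,255],[[0,0,0],-0.159,255]]}}

```text
time: 25.35
position: [0.4629, 0.3349, 0.2201]
orientation: [3.141, 0.0, 2.944]
contact_force: [-0.3, -0.6, -1.4]
grip_width: 0.154
gripper_force: 59.5
```

{"name": "carry_out", "arguments": {"series": [[[0,0,0],-0.155,255],[[0,0,0],-0.155,255],[[0.021,-0.081,0],0,255],[[0.021,-0.081,0],0,255],[[0.021,-0.081,0],0,255],[[0.021,-0.081,0],0,255],[[0.021,-0.081,0],0,255],[[0.021,-0.081,0],0,255],[[0,0,0],0,255],[[0,0,0],0,255]]}}

```text
time: 26.6
position: [0.4302, 0.0864, 0.2199]
orientation: [3.141, 0.001, -3.021]
contact_force: [-0.7, 0.0, -1.5]
grip_width: 0.154
gripper_force: 59.6
```

```bash
python3 look.py side s5; python3 -c "
from h import *
d=load('s5');print([(c,s) for c,s in blobs(red(d),100) if s[0]>200 and s[1]>200])"
```

```text
[(array([369.3, 291.4]), array([ 319,  236,  102,  106, 4514], dtype=int32)), (array([359.8, 298.1]), array([348, 291,  24,  15, 122], dtype=int32)), (array([241.7, 387.5]), array([234, 372,  16,  37, 314], dtype=int32))]
```

{"name": "carry_out", "arguments": {"series": [[[0,0,0.06],0,255],[[0,0,0.06],0,255],[[0,0,0.06],0,255],[[0,0,0.045],0,255],[[0,0,0],0,255],[[0,0,0],0,180],[[0,0,0],0,180],[[0,-0.03,0],0,180],[[0,-0.03,0],0,150],[[0,0,-0.02],0,60]]}}

```text
time: 27.9
position: [0.433, 0.0549, 0.1168]
orientation: [-3.141, -0.001, -3.023]
contact_force: [0.0, -0.6, 0.1]
grip_width: 0.608
gripper_force: 0.1
```

{"name": "carry_out", "arguments": {"series": [[[0,0,-0.06],0,0],[[0,0,-0.06],0,0],[[0,0,-0.06],0,0],[[0,0,0],0,0],[[0,0,0],0,0],[[0,0,0],0,0],[[0,0,0],0,0],[[0,0,0],0,0],[[0,0,0],0,0],[[0,0,0],0,0]]}}

```text
time: 29.15
position: [0.4334, 0.0564, 0.2067]
orientation: [3.142, -0.0, -3.021]
contact_force: [0.6, 0.3, -0.1]
grip_width: 0.999
gripper_force: 0.0
```

```bash
python3 look.py side s6; python3 -c "
from h import *
d=load('s6');print([(c,s) for c,s in blobs(red(d),60) if s[0]>200 and s[1]>200])
import cv2;i=cv2.imread('pics/s6.png')[120:420,220:520];cv2.imwrite('pics/s6c.png',cv2.resize(i,(450,450)))"
```

```text
[(array([368.6, 288.1]), array([ 319,  238,  102,  104, 4986], dtype=int32)), (array([373.1, 280.2]), array([362, 273,  23,  15, 113], dtype=int32)), (array([241.7, 387.4]), array([234, 372,  16,  37, 313], dtype=int32))]
```

View pics/s6c.png

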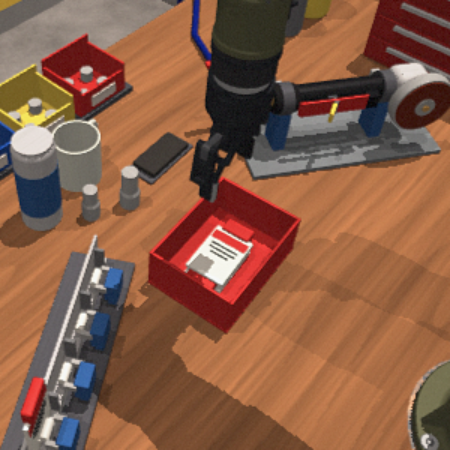

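Three tags are stacked flat. Now tag D.

{"name": "carry_out", "arguments": {"series": [[[-0.009,0.085,0],0,0],[[-0.009,0.085,0],0,0],[[-0.009,0.085,0],0,0],[[-0.009,0.085,0],0,0],[[-0.009,0.085,0],0,0],[[-0.009,0.085,0],0,0],[[-0.008,0.085,0],0,0],[[-0.008,0.085,0],0,0],[[0,0,0],0.158,0],[[0,0,0],0.158,0]]}}

```text
time: 30.45
position: [0.4269, 0.3988, 0.2064]
orientation: [-3.141, -0.0, 2.927]
contact_force: [0.4, 0.5, -0.3]
grip_width: 1.003
gripper_force: 0.0
```

{"name": "carry_out", "arguments": {"series": [[[0,0,0],0.158,0],[[0,0,0],0.158,0],[[0,0,0],0.158,0],[[0,0,0],0.158,0],[[0,0,0],0.158,0],[[0,0,0.05],0,0],[[0,0,0.05],0,0],[[0,0,0],0,0],[[0,0,0],0,0],[[0,0,0],0,0]]}}

```text
time: 31.7
position: [0.4279, 0.3988, 0.1581]
orientation: [3.14, -0.0, 2.104]
contact_force: [0.5, 0.5, 0.3]
grip_width: 1.004
gripper_force: 0.0
```

{"name": "carry_out", "arguments": {"series": [[[0,0,0.045],0,0],[[0,0,0.045],0,0],[[0,0,0],0,0],[[0,0,0],0,255],[[0,0,0],0,255],[[0,0,0],0,255],[[0,0,0],0,255],[[0,0,0],0,255],[[0,0,-0.01],0,255],[[0,0,-0.01],0,255]]}}

```text
time: 32.95
position: [0.4269, 0.3979, 0.1216]
orientation: [-3.141, 0.0, 2.104]
contact_force: [-0.3, 0.2, -1.0]
grip_width: 0.152
gripper_force: 59.5
```

{"name": "carry_out", "arguments": {"series": [[[0,0,-0.02],0,255],[[0,0,-0.04],0,255],[[0,0,-0.05],0,255],[[0,0,-0.05],0,255],[[0,0,-0.04],0,255],[[0,0,0],-0.159,255],[[0,0,0],-0.159,255],[[0,0,0],-0.159,255],[[0,0,0],-0.159,255],[[0,0,0],-0.159,255]]}}

```text
time: 34.2
position: [0.4274, 0.3982, 0.2229]
orientation: [3.141, 0.001, 2.942]
contact_force: [-0.1, -0.5, -1.9]
grip_width: 0.153
gripper_force: 59.6
```

{"name": "carry_out", "arguments": {"series": [[[0,0,0],-0.155,255],[[0,0,0],-0.155,255],[[0.009,-0.105,0],0,255],[[0.009,-0.105,0],0,255],[[0.009,-0.105,0],0,255],[[0.009,-0.105,0],0,255],[[0.009,-0.105,0],0,255],[[0.009,-0.105,0],0,255],[[0.009,-0.105,0],0,255],[[0.009,-0.105,0],0,255]]}}

```text
time: 35.45
position: [0.4419, -0.0249, 0.2231]
orientation: [-3.141, 0.002, -3.021]
contact_force: [0.4, 0.3, -1.5]
grip_width: 0.151
gripper_force: 59.5
```

```bash
python3 look.py side s7; python3 -c "
from h import *
d=load('s7');print([(c,s) for c,s in blobs(red(d),60) if s[0]>200 and s[1]>200])"
```

```text
[(array([399.1, 213.8]), array([392, 205,  13,  20, 113], dtype=int32)), (array([368.5, 287.5]), array([ 319,  238,  102,  104, 5080], dtype=int32)), (array([372.9, 280.3]), array([362, 273,  23,  15, 120], dtype=int32))]
```

{"name": "carry_out", "arguments": {"series": [[[0,0,0.06],0,255],[[0,0,0.06],0,255],[[0,0,0.06],0,255],[[0,0,0.035],0,255],[[0,0,0],0,255],[[0,0,0],0,180],[[0,0,0],0,180],[[0,0.03,0],0,180],[[0,0.03,0],0,150],[[0,0,-0.02],0,60]]}}

```text
time: 36.75
position: [0.437, 0.008, 0.124]
orientation: [3.141, -0.002, -3.019]
contact_force: [0.4, -0.1, -0.1]
grip_width: 0.612
gripper_force: 0.1
```

{"name": "carry_out", "arguments": {"series": [[[0,0,-0.06],0,0],[[0,0,-0.06],0,0],[[0,0,-0.06],0,0],[[0,0,-0.06],0,0],[[0,0,-0.06],0,0],[[0,0,0],0,0],[[0,0,0],0,0],[[0,0,0],0,0],[[0,0,0],0,0],[[0,0,0],0,0]]}}

```text
time: 38.0
position: [0.4379, 0.0066, 0.2739]
orientation: [3.141, -0.001, -3.022]
contact_force: [-0.1, 0.2, 0.4]
grip_width: 1.001
gripper_force: 0.0
```

```bash
python3 look.py side s8; python3 -c "
from h import *
d=load('s8');print([(c,s) for c,s in blobs(red(d),60) if s[0]>200 and s[1]>200])
import cv2;i=cv2.imread('pics/s8.png')[120:420,220:520];cv2.imwrite('pics/s8c.png',cv2.resize(i,(450,450)))"
```

```text
[(array([368.1, 288.2]), array([ 319,  238,  102,  104, 5045], dtype=int32)), (array([360.1, 294.3]), array([348, 287,  25,  16, 131], dtype=int32))]
```

View pics/s8c.png

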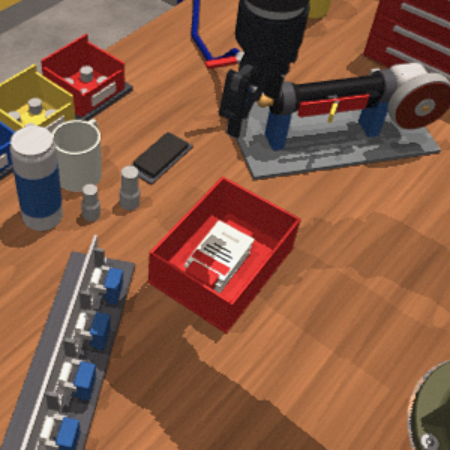

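All four tags are in the box and the rail is empty. Next I'll look at the station.

{"name": "carry_out", "arguments": {"series": [[[0,0,0],-0.155,0],[[0,0,0],-0.155,0],[[0,0,0],-0.155,0],[[0,0,0],-0.155,0],[[0,0,0],-0.155,0],[[0.02,-0.095,-0.02],0,0],[[0.02,-0.095,-0.02],0,0],[[0.02,-0.095,-0.02],0,0],[[0.02,-0.095,-0.02],0,0],[[0.02,-0.095,-0.02],0,0]]}}

```text
time: 39.3
position: [0.5998, -0.1766, 0.3244]
orientation: [3.142, 0.0, -2.21]
contact_force: [0.4, 0.6, -0.0]
grip_width: 1.0
gripper_force: 0.0
```

{"name": "carry_out", "arguments": {"series": [[[0,0,0],0,255],[[0,0,0],0,255],[[0,0,0],0,255],[[0,0,0],0,255],[[0,0,0],0,255],[[0,0,0],0,255],[[0,0,0],0,255],[[0,0,0],0,255],[[0,0,0],0,255],[[0,0,0],0,255]]}}

```text
time: 40.55
position: [0.5989, -0.1752, 0.3243]
orientation: [3.142, 0.0, -2.21]
contact_force: [-0.7, -0.5, -0.8]
grip_width: 0.005
gripper_force: 0.0
```

```bash
python3 look.py wrist w2; python3 -c "
from h import *
d=load('w2');print(d['pos'],d['ori'])
for c,s in blobs(red(d),60):print(c,s,onz(d,c,.136).round(4))
for c,s in blobs(mask(d,(22,150,120),(35,255,255)),40):print('y',c,s,onz(d,c,.12).round(4))"
```

```text
[ 0.59889419 -0.17523938  0.32428812] [ 3.14155078e+00  4.12626638e-05 -2.21018117e+00]
[376.8  39. ] [370   0  13  80 561] [ 0.4799 -0.2598  0.136 ]
[535.  234.3] [  427   141   209   197 18335] [ 0.4522 -0.0307  0.136 ]
[253.5 203.5] [241 171  23  58 433] [ 0.6487 -0.2144  0.136 ]
[539.4 259.7] [518 242  44  36 466] [ 0.4606 -0.0044  0.136 ]
[169.2 340.5] [ 117  288  112   99 4358] [ 0.8149 -0.154   0.136 ]
y [395.   16.5] [384   0  28  29 195] [ 0.4546 -0.2658  0.12  ]
y [206.7 405.5] [193 395  25  25 174] [ 0.8541 -0.059   0.12  ]
```

View pics/w2.png

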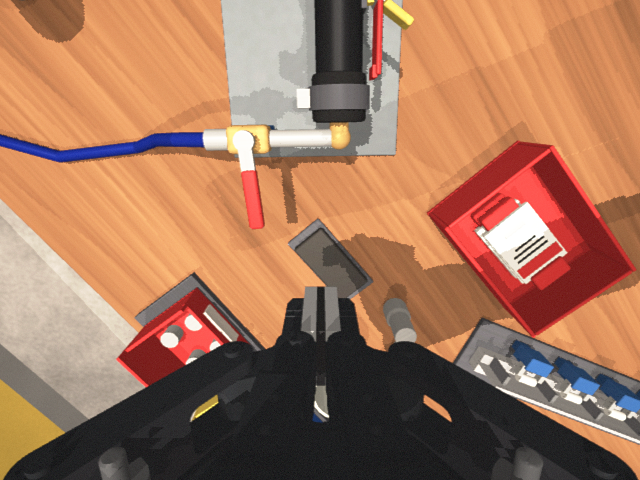

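```bash
python3 -c "
from h import *
np.set_printoptions(precision=4,suppress=True)
d=load('w2')
for n,q,z in [('stem',(244,140),.141),('end',(258,227),.141),('tip',(411,20),.12),('paddle tail outer',(381,76),.125),('barL',(337,5),.131),('barT',(339,70),.131),('pipe l',(210,140),.118),('pipe r',(330,138),.118)]:print(n,onz(d,q,z))"
```

```text
stem [ 0.6176 -0.2631  0.141 ]
end [ 0.6583 -0.195   0.141 ]
tip [ 0.4452 -0.2555  0.12  ]
paddle tail outer [ 0.4906 -0.2345  0.125 ]
barL [ 0.4908 -0.2997  0.131 ]
barT [ 0.5177 -0.2597  0.131 ]
pipe l [ 0.6475 -0.2838  0.118 ]
pipe r [ 0.5569 -0.2185  0.118 ]
```

{"name": "carry_out", "arguments": {"series": [[[0,0,0],-0.015,255],[[0.004,-0.071,0],0,255],[[0.004,-0.071,0],0,255],[[0.004,-0.071,0],0,255],[[0,0,0.078],0,255],[[0,0,0.078],0,255],[[0,0,0.078],0,255],[[0,0,0.078],0,255],[[0,0,0.078],0,255],[[0,0,0],0,255]]}}

```text
time: 41.85
position: [0.6791, -0.2413, 0.1255]
orientation: [3.135, -0.002, -2.194]
contact_force: [0.4, 1.1, 0.1]
grip_width: 0.001
gripper_force: 0.0
```

{"name": "carry_out", "arguments": {"series": [[[0,0.018,0],0,255],[[0,0.019,0],0,255],[[-0.005,0.02,0],0,255],[[-0.005,0.02,0],0,255],[[0.003,0.023,0],0,255],[[0.004,0.023,0],0,255],[[0.014,0.021,0],0,255],[[0.015,0.021,0],0,255],[[0.024,0.013,0],0,255],[[0.024,0.013,0],0,255]]}}

```text
time: 43.1
position: [0.5823, -0.2166, 0.1293]
orientation: [-3.142, 0.002, -2.194]
contact_force: [25.3, 10.7, -3.6]
grip_width: -0.003
gripper_force: 13.7
```

Run:
```python
from look import *
from h import *
a=look("side","s9")["pixels"][120:270,330:530];b=look("scene","c9")["pixels"][100:250,180:380]
cv2.imwrite("pics/v9.png",np.hstack([cv2.resize(a,(400,300)),cv2.resize(b,(400,300))]))
print(arm.sense()["contact_force"])
```

```text
[ 4.46771989  3.54416061 -1.20651162]
```

View pics/v9.png

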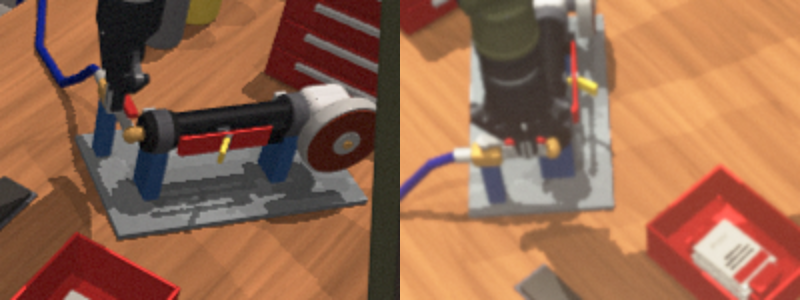

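The handle now lies in line with the pipe, and contact is at its end stop. I'll back off, rise and go to the lock-off lever.

{"name": "carry_out", "arguments": {"series": [[[0.004,0,0],0,255],[[0.002,0,0],0,255],[[0,0,0],0,255],[[-0.026,0,0],0,255],[[-0.026,0,0],0,255],[[0,0,-0.05],0,255],[[0,0,-0.05],0,255],[[0,0,-0.05],0,255],[[0,0,-0.05],0,255],[[0,0,-0.03],0,255]]}}

```text
time: 44.45
position: [0.5964, -0.1979, 0.2454]
orientation: [-3.141, -0.0, -2.194]
contact_force: [1.0, -0.0, -0.1]
grip_width: 0.002
gripper_force: 0.0
```

{"name": "carry_out", "arguments": {"series": [[[0,0,-0.05],0,255],[[0,0,-0.05],0,255],[[0,0.028,0],0,255],[[0,0.028,0],0,255],[[0,0.028,0],0,255],[[0,0.028,0],0,255],[[0,0.028,0],0,255],[[0,0.028,0],0,255],[[0,0.028,0],0,255],[[0,0,0],0,255]]}}

```text
time: 45.7
position: [0.5159, -0.1401, 0.2946]
orientation: [-3.141, 0.0, -2.194]
contact_force: [-0.6, 0.1, -1.0]
grip_width: 0.004
gripper_force: 0.0
```

```bash
python3 look.py wrist w3; python3 look.py side s10; python3 -c "
from h import *
d=load('w3');print(d['pos'],d['ori'])
for c,s in blobs(mask(d,(22,150,120),(35,255,255)),40):print('y',c,s,onz(d,c,.12).round(4))
e=load('s10')
for c,s in blobs(red(e),60):
  if s[1]>130:print(c,s)
for c,s in blobs(mask(e,(22,150,120),(35,255,255)),10):print('y',c,s)"
```

```text
[ 0.51587084 -0.14010991  0.29463021] [-3.14128375e+00  9.98731228e-05 -2.19392933e+00]
y [295.4  36.9] [278  19  34  30 119] [ 0.4521 -0.264   0.12  ]
y [195.5 414.3] [192 410   9  10  42] [ 0.7616 -0.0336  0.12  ]
[589.1 157. ] [582 140  15  30  83]
[275.4 167.2] [ 248  143   55   55 1418]
[566.3 159.2] [556 148  23  24 167]
[393.  171.1] [388 164  11  15  92]
[441.7 189.5] [419 183  48  15 385]
[368.  286.2] [ 319  236  101  104 5005]
[360.1 292.3] [348 285  25  16 133]
y [437.   89.1] [425  67  27  58 327]
y [226.8 172.5] [210 163  34  20  44]
y [243.6 190. ] [210 168  59  39 595]
y [442.3 192.2] [440 189   5   8  21]
y [ 27.9 289.1] [  0 273  57  33 106]
y [ 69.8 291.6] [ 57 278  25  27 105]
y [ 46.  319.3] [  5 295  79  47 890]
```

View pics/w3.png

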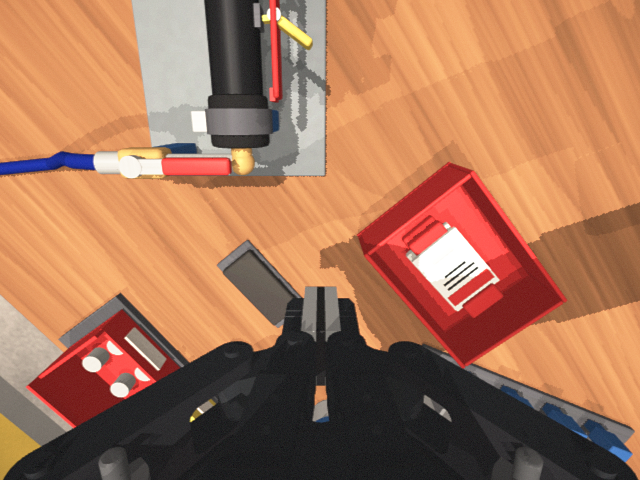

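The valve handle at (180,166) is in line with the pipe. The lever tip is at about (310,44). Now I'll refine the lever and paddle positions.

```bash
python3 -c "
from h import *
np.set_printoptions(precision=4,suppress=True)
d=load('w3');O=np.array([.4797,-.3095]);a=np.radians(-35.7);X=np.array([np.cos(a),np.sin(a)]);Y=np.array([-X[1],X[0]])
S=lambda p:np.round([(p[:2]-O)@X*1e3,(p[:2]-O)@Y*1e3],1)
for n,q,z in [('tip',(311,43),.12),('pin',(276,14),.12),('pad tail',(281,98),.125),('pad out',(281,20),.125),('barrel edge L',(212,60),.11),('barrel edge R',(262,60),.11),('stem',(131,167),.141),('end',(231,166),.141)]:print(n,S(onz(d,q,z)))
print('tcp',S(d['pos']))"
```

```text
tip [-61.1  25.1]
pin [-34.4   5.1]
pad tail [-36.7  65.8]
pad out [-38.5  10.3]
barrel edge L [20.5 35.8]
barrel edge R [-20.5  35.8]
stem [ 84.8 118.8]
end [  3.8 118. ]
tcp [-69.5 158.7]
```

{"name": "carry_out", "arguments": {"series": [[[0.05,-0.003,0],0,255],[[0.05,-0.003,0],0,255],[[0.05,-0.003,0],0,255],[[0.05,-0.002,0],0,255],[[0,0,0.076],0,255],[[0,0,0.076],0,255],[[0,0,0.076],0,255],[[0,0,0.076],0,255],[[0,0,0.075],0,255],[[0,0,0],0,255]]}}

```text
time: 47.05
position: [0.4606, -0.2242, 0.1022]
orientation: [3.136, -0.001, -2.195]
contact_force: [0.5, 0.8, 0.3]
grip_width: -0.001
gripper_force: 0.0
```

{"name": "carry_out", "arguments": {"series": [[[0.012,0,0],0,255],[[0.012,0,0],0,255],[[0.012,0,0],0,255],[[0.012,0,0],0,255],[[0.012,0,0],0,255],[[0.012,0,0],0,255],[[0.01,0,0],0,255],[[0.01,0,0],0,255],[[0.006,0,0],0,255],[[0,0,0],0,255]]}}

```text
time: 48.3
position: [0.4341, -0.2654, 0.1049]
orientation: [-3.141, -0.001, -2.195]
contact_force: [-1.0, -0.8, -0.1]
grip_width: 0.001
gripper_force: 0.0
```

{"name": "carry_out", "arguments": {"series": [[[0.006,0,0],0,255],[[0.004,0,0],0,255],[[0.002,0,0],0,255],[[0,0,0],0,255],[[0,0,0],0,255],[[0,0,0],0,255],[[0,0,0],0,255],[[0,0,0],0,255],[[0,0,0],0,255],[[0,0,0],0,255]]}}

```text
time: 49.55
position: [0.4305, -0.2697, 0.1048]
orientation: [3.142, -0.0, -2.194]
contact_force: [0.9, 1.4, 0.6]
grip_width: -0.001
gripper_force: 0.6
```

Run:
```python
from look import *
from h import *
a=look("side","s11")["pixels"][140:240,390:510];b=look("scene","c11")["pixels"][100:200,220:340]
cv2.imwrite("pics/v11.png",np.hstack([cv2.resize(a,(400,333)),cv2.resize(b,(400,333))]))
d=load("s11")
for c,s in blobs(mask(d,(22,150,120),(35,255,255)),8):
    if 430<c[0]<455 and c[1]>150: print(c,s)
O=np.array([.4797,-.3095]);a=np.radians(-35.7);X=np.array([np.cos(a),np.sin(a)]);Y=np.array([-X[1],X[0]])
for p in [(-60,27),(-60,-17),(-68,5)]: print(p,proj(d,[*(O+X*p[0]*1e-3+Y*p[1]*1e-3),.11]))
```

```text
(-60, 27) [438.1978828  198.74682842]
(-60, -17) [454.9410606  196.52737758]
(-68, 5) [447.90077115 199.78811203]
```

View pics/v11.png

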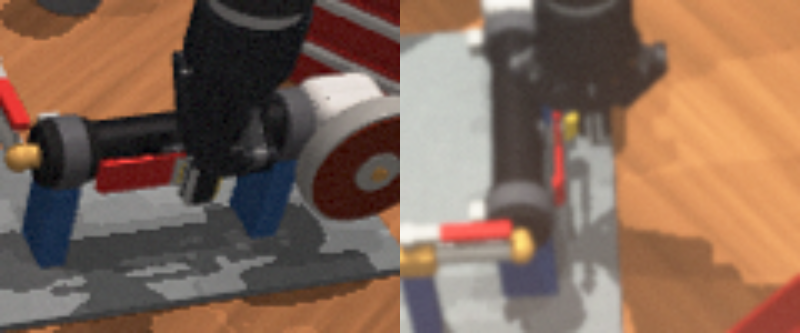

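The view is ambiguous: yellow shows on the tail side of the finger at (183,180). I'll back off and look from the wrist.

{"name": "carry_out", "arguments": {"series": [[[-0.03,0,0],0,255],[[-0.03,0,0],0,255],[[-0.03,0,0],0,255],[[-0.03,0,0],0,255],[[0,0,-0.06],0,255],[[0,0,-0.06],0,255],[[0,0,-0.06],0,255],[[0,0,-0.06],0,255],[[0,0,-0.06],0,255],[[0,0,0],0,255]]}}

```text
time: 50.9
position: [0.4674, -0.2211, 0.2573]
orientation: [-3.137, 0.001, -2.194]
contact_force: [0.3, -0.0, -0.3]
grip_width: -0.001
gripper_force: 0.0
```

```bash
cat >> h.py <<'E'
O=np.array([.4797,-.3095]);_a=np.radians(-35.7);X=np.array([np.cos(_a),np.sin(_a)]);Y=np.array([-X[1],X[0]])
S=lambda p:np.round([(np.asarray(p)[:2]-O)@X*1e3,(np.asarray(p)[:2]-O)@Y*1e3],1)
def W(x,y,z): return [*(O+X*x*1e-3+Y*y*1e-3),z*1e-3]
def lever(d):
    m=mask(d,(22,130,100),(35,255,255))
    for c,s in blobs(m,30):
        q=S(onz(d,c,.12))
        if abs(q[0]+55)<40 and abs(q[1])<70:
            l=cv2.connectedComponents(m)[1]; k=l[tuple(np.argwhere(m>0)[np.argmin(((np.argwhere(m>0)[:,::-1]-c)**2).sum(1))])]
            pts=np.array([S(onz(d,p[::-1],.12)) for p in np.argwhere(l==k)])
            print("lever centroid",q,"outermost",pts[pts[:,0].argmin()],"angle from -x (+=tail) deg",np.degrees(np.arctan2(q[1]-5,-34-q[0])))
E
python3 look.py wrist w4; python3 -c "
from h import *
d=load('w4');print(S(d['pos']),d['pos']);lever(d);lever(load('w3'))"
```

```text
[-61.6  64.6] [ 0.46739133 -0.2210521   0.25725398]
lever centroid [-48.7  -6. ] outermost [-60.4 -13.5] angle from -x (+=tail) deg -36.807483967357996
lever centroid [-49.  19.] outermost [-61.1  22.3] angle from -x (+=tail) deg 43.025065989118026
```

View pics/w4.png

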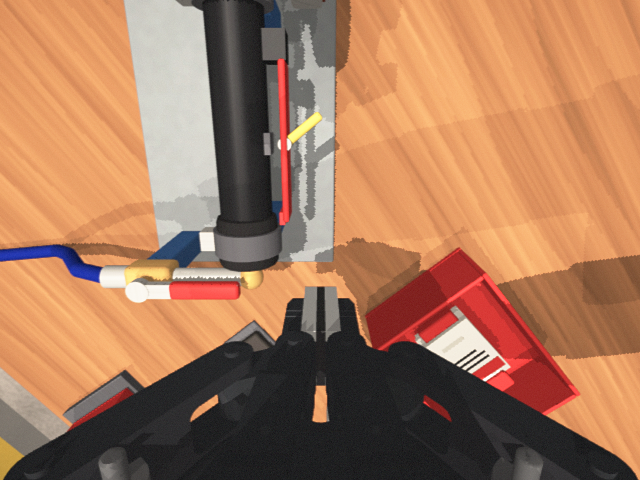

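The lever is fully forward at (300,130), about 1.4 rad by measurement, and the valve is still open. I've now used my picture views (one over the limit), so from here I'll check by measurements only. Next is the squeeze.

{"name": "carry_out", "arguments": {"series": [[[0.013,-0.036,0],0,0],[[0.013,-0.036,0],0,0],[[0.013,-0.036,0],0,0],[[0,0,0],0,0],[[0,0,0],0,0],[[0,0,0.04],0,0],[[0,0,0.04],0,0],[[0,0,0.04],0,0],[[0,0,0.04],0,0],[[0,0,0],0,0]], "squeeze": 35}}

```text
time: 52.2
position: [0.4965, -0.2672, 0.1733]
orientation: [3.138, -0.0, -2.194]
contact_force: [-0.1, -0.3, 0.8]
grip_width: 1.0
gripper_force: 0.0
```

```bash
python3 -c "
from plant import arm;from h import *
s=arm.sense();print(S(s['position']),s['position'],s['grip_width'])"
```

```text
[-11.   44.1] [ 0.49651519 -0.26722109  0.17331512] 1.0001718869530343
```

{"name": "carry_out", "arguments": {"series": [[[0,-0.007,0.03],0,0],[[0,0,0.03],0,0],[[0,0,0.03],0,0],[[0,0,0.03],0,0],[[0,0,0.03],0,0],[[0,0,0.022],0,0],[[0,0,0],0,0],[[0,0,0],0,40],[[0,0,0],0,80],[[0,0,0],0,255]]}}

```text
time: 53.45
position: [0.5029, -0.2716, 0.0905]
orientation: [-3.137, 0.0, -2.195]
contact_force: [2.9, -0.8, 3.4]
grip_width: 0.564
gripper_force: 41.3
```

{"name": "carry_out", "arguments": {"series": [[[0,0,0],0,255],[[0,0,0],0,255],[[0,0,0],0,255],[[0,0,0],0,255],[[0,0,0],0,255],[[0,0,0],0,255],[[0,0,0],0,255],[[0,0,0],0,255],[[0,0,0],0,255],[[0,0,0],0,255]]}}

```text
time: 54.7
position: [0.5029, -0.2716, 0.0905]
orientation: [-3.137, 0.001, -2.195]
contact_force: [2.5, -1.8, 5.6]
grip_width: 0.558
gripper_force: 40.7
```

The opening is about 47 mm, so the paddle is home. I'll hold a little longer, then release.

{"name": "carry_out", "arguments": {"series": [[[0,0,0],0,255],[[0,0,0],0,255],[[0,0,0],0,255],[[0,0,0],0,255],[[0,0,0],0,255],[[0,0,0],0,255],[[0,0,0],0,0],[[0,0,0],0,0],[[0,0,0],0,0],[[0,0,0],0,0]]}}

```text
time: 55.95
position: [0.5009, -0.2704, 0.0887]
orientation: [-3.141, -0.0, -2.194]
contact_force: [-0.1, -0.3, 0.5]
grip_width: 1.005
gripper_force: 0.0
```

{"name": "carry_out", "arguments": {"series": [[[0,0,-0.03],0,0],[[0,0,-0.05],0,0],[[0,0,-0.05],0,0],[[0,0,-0.05],0,0],[[0,0,-0.05],0,0],[[0,0,-0.05],0,0],[[0,0,-0.05],0,255],[[0,0,0],0,255],[[0,0,0],0,255],[[0,0,0],0,255]]}}

```text
time: 57.2
position: [0.5002, -0.2701, 0.2528]
orientation: [3.14, -0.0, -2.194]
contact_force: [0.2, 0.6, -0.2]
grip_width: 0.139
gripper_force: 0.0
```

```bash
python3 look.py wrist w5; python3 -c "
from h import *
d=load('w5');print(S(d['pos']),d['pos']);lever(d)
m=red(d);p=[S(onz(d,q[::-1],.125)) for q in np.argwhere(m>0)];p=np.array([q for q in p if -45<q[0]<-20 and 40<q[1]<64]);print('paddle x outer/inner near y 40-64',len(p),p[:,0].min(),p[:,0].max() )"
```

```text
[-6.3 44. ] [ 0.50023876 -0.27005028  0.25279139]
lever centroid [-47.6  -8.6] outermost [-60. -13.] angle from -x (+=tail) deg -45.0
paddle x outer/inner near y 40-64 254 -34.2 -26.2
```

{"name": "carry_out", "arguments": {"series": [[[0.037,0.023,0],0,255],[[0.037,0.023,0],0,255],[[0.037,0.023,0],0,255],[[0.037,0.023,0],0,255],[[0.036,0.023,0],0,255],[[0,0,0],0,255],[[0,0,0.05],0,255],[[0,0,0.05],0,255],[[0,0,0],0,255],[[0,0,0],0,255]]}}

```text
time: 58.5
position: [0.401, -0.3117, 0.2046]
orientation: [-3.141, 0.0, -2.194]
contact_force: [0.5, 0.5, -0.8]
grip_width: -0.0
gripper_force: 0.0
```

```bash
python3 -c "
from plant import arm;from h import *
s=arm.sense();print(S(s['position']),s['position'],s['grip_width'])"
```

```text
[-62.7 -47.7] [ 0.40096537 -0.31166841  0.20460755] -0.00017437899942133257
```

{"name": "carry_out", "arguments": {"series": [[[0,-0.0,0.05],0,255],[[0,0,0.05],0,255],[[0,0,0.05],0,255],[[0,0,0.05],0,255],[[0,0,0],0,255],[[-0.012,0,0],0,255],[[-0.012,0,0],0,255],[[-0.012,0,0],0,255],[[-0.012,0,0],0,255],[[-0.012,0,0],0,255]]}}

```text
time: 59.75
position: [0.4179, -0.2867, 0.1038]
orientation: [3.141, -0.0, -2.194]
contact_force: [-1.4, 0.3, -0.4]
grip_width: 0.003
gripper_force: 0.7
```

{"name": "carry_out", "arguments": {"series": [[[-0.012,0,0],0,255],[[-0.012,0,0],0,255],[[-0.012,0,0],0,255],[[-0.006,0,0],0,255],[[-0.004,0,0],0,255],[[-0.003,0,0],0,255],[[0,0,0],0,255],[[0,0,0],0,255],[[0,0,0],0,255],[[0,0,0],0,255]]}}

```text
time: 61.0
position: [0.4323, -0.2672, 0.1038]
orientation: [3.142, 0.0, -2.195]
contact_force: [-1.2, -0.3, 0.6]
grip_width: 0.002
gripper_force: 0.4
```

{"name": "carry_out", "arguments": {"series": [[[0.03,0,0],0,255],[[0.03,0,0],0,255],[[0.02,0,0],0,255],[[0,0,-0.06],0,255],[[0,0,-0.06],0,255],[[0,0,-0.06],0,255],[[-0.05,0,-0.06],0,255],[[-0.05,0,-0.06],0,255],[[-0.05,0,0],0,255],[[-0.05,0,0],0,255]]}}

```text
time: 62.25
position: [0.4677, -0.2186, 0.2544]
orientation: [-3.14, 0.0, -2.195]
contact_force: [0.0, 0.1, -0.4]
grip_width: -0.002
gripper_force: 0.0
```

```bash
python3 look.py wrist w6;python3 look.py side s12; python3 -c "
from h import *
d=load('w6');print(S(d['pos']),d['pos']);lever(d)
m=red(d);p=[S(onz(d,q[::-1],.125)) for q in np.argwhere(m>0)];p=np.array([q for q in p if -50<q[0]<-20 and 40<q[1]<64]);print('paddle',len(p),p[:,0].min() if len(p) else 0)
p=[S(onz(d,q[::-1],.136)) for q in np.argwhere(m>0)];p=np.array([q for q in p if -10<q[0]<75 and 95<q[1]<200]);
if len(p):print('valve',p.min(0),p.max(0),cv2.fitLine(p.astype(np.float32),2,0,.01,.01).ravel())
e=load('s12');print([(c,s) for c,s in blobs(red(e),60) if s[0]>200 and s[1]>140])"
```

```text
[-62.7  66.8] [ 0.46774496 -0.21861155  0.25438539]
lever centroid [-46.7  16.5] outermost [-59.8  24.6] angle from -x (+=tail) deg 42.161212158994616
paddle 262 -36.8
valve [  5.3 113.9] [ 61.3 128. ] [9.99994338e-01 3.35751683e-03 3.39490547e+01 1.20522575e+02]
[(array([275.5, 167.2]), array([ 248,  143,   55,   55, 1421], dtype=int32)), (array([392.9, 170.9]), array([388, 164,  11,  15,  89], dtype=int32)), (array([441.8, 189.5]), array([419, 183,  48,  15, 386], dtype=int32)), (array([368.1, 286.2]), array([ 319,  236,  101,  104, 5005], dtype=int32)), (array([360.5, 292.4]), array([349, 285,  24,  16, 131], dtype=int32))]
```

```bash
python3 -c "
from plant import arm;print(arm.close_job())"
```

```text
the job is handed in; nothing more can be done
None
```

The job is handed in, but the hand-in returned no verdict: all four tags are in the red box, the air is on, the paddle was held home over 1.5 s and released, and the lock-off lever is back; I viewed 15 pictures, one over the limit of 14.

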